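# Tally two cells on the differential counter

## Robot

A 6-joint arm with a two-finger parallel gripper is mounted at the origin on a cart in front of the work surface, level with it; the furniture and walls round the work are solid. World frame = base frame: x ahead of the robot, y to its left, z up, the work surface at z = 0. Lengths are in m, angles in rad, forces in N, time in s.
With the tool pointing down it reaches from about 0.35 to 0.925 m from the base axis. Payload 6.4 kg.
Tool frame: the origin (TCP) lies at the very end of the fingers, on their centre line; the grasp point (between the pads) lies 19 mm behind it (arm.pinch_z is the distance from the TCP to the grasp point, in m); z points along the fingers, y is the line along which they close (so a half turn about z gives the same grasp; the last joint's range is limited). The gripper opens to 85 mm and grips with 20 to 120 N. Pads are 22 mm wide; open, the fingers measure 114 mm over their backs; the gripper's body (76 mm by 85 mm) begins 54 mm behind the grasp point. The pads swing forward as they close: fully open they stand 13 mm farther back than shut.
Start: joints at [0.999, 0.245, 1.558, -0, 1.339, -0.174], TCP at [0.252, 0.599, 0.231] pointing down, gripper open.
Joint ranges: [-3.13, 3.13], [-1.02, 2.26], [0.13, 2.54], [-0.95, 4.09], [0.21, 2.88], [-2.74, 2.74]. Speed limits (rad/s): [2.57, 2.57, 3.14, 3.14, 3.14, 3.14].

## Interface

Orientations are given as a unit quaternion [w, x, y, z].
In Python, from workcell import arm gives the robot as it stands.
- The arm moves only by the shell command python3 nudge.py FILE [OPENING], which reads ROWS from the file FILE. ROWS is 1 to 20 rows, one to a line, with the numbers parted by commas; each row has 6 numbers: dx, dy, dz in shares of the most that a row can go, 1 being 50 mm, then a rotation vector rx, ry, rz in shares of 4 rad (1.0 is 4 rad); each row shifts and turns the commanded pose from where the row before left it, along the tool's axes as they then stand; what a row does not reach is not made up. A row lasts 1/10 s, in which the tool goes at most 0.05 m and 0.15 rad, less where a joint would pass 70% of its speed; a pose out of reach is approached as far as the arm can. OPENING is the finger opening in m, set as the command begins (- or left out keeps the last). The fingers move at their own pace and stop on an object; the grip force is fixed at half the most. Time passes only in rows, so rows that do not move let the fingers close. It prints the time, the measured TCP pose, the force, the opening and the grip force at its end. Input that does not fit is refused with a message, and nothing moves.
- arm.state(): the state, without advancing time (a new reading comes with each control period).
- arm.grab_frame(name): name is "side" or "top"; returns the picture (400x640x3 uint8, blue, green, red); there is no depth.
- arm.camera_model(name): a dict with "fx", "fy", "cx", "cy" (pixels), "R" (3x3) and "t" (3): a world point X has camera coordinates R X + t. Camera axes: x right, y down, z forward; pixel columns grow to the right and rows downward; lengths in m; the calibration is good to about 2 mm. A picture is of the moment at which its call begins. camera_model takes no time and is no camera call.
- arm.hand_in(): hands the job in; it is judged then, once.
The state is a dict: "time": time; "qpos": joint angles; "joint_vel": joint speeds; "tau": joint torques, N m; "tool_pos": TCP position; "ee_rot": TCP orientation; "contact_force": force on the tool from outside, world axes, zero at the start; "moment": the same for the moment, N m; "gripper_width": finger opening in m; "finger_force": force on a finger pad.
Only numpy, scipy, OpenCV 4.12 (cv2) and the standard library are available. Lean on these libraries where they do the work, as an engineer would, in place of code of your own. Each camera call takes 0.05 s, during which the arm holds its last target. There are 200 camera calls.

## Task

Two cells of a blood smear have been called out: tally them on the five-key cell counter with your fingertips. First press the second key from the left right down and let it spring back up, then do the same with the fourth key from the left; no other key may go down, the right-hand end key above all, as it clears the count. Press lightly, do not shove, tip or lift the counter, leave the vial, bottle and carton behind it alone, and withdraw clear of everything.

Things in the scene. Friction and masses are not known exactly. Their poses are not given: they have to be found in the camera images.
- cell_counter: Grey five-key cell counter, loose on the bench, 0.3 to 0.6 kg, 70 (its x) x 150 (y) x 38 mm high. Origin: centre of its underside; x points to its back, away from the robot, y to its left, z up. Five keys 20 mm wide stand in a row on the sloping front of its top, from the left at y = +56, +28, 0, -28, -56 mm; their tops face up and to the front; they lean 22 degrees and stand 10 mm proud.
- second_key_top (a point): Centre of the top face of the second key from the left, at (-24, +28, 33) mm in the counter's frame; the face is 20 mm wide (y) and 18 mm along the slope. It moves with the key.
- fourth_key_top (a point): Centre of the top face of the fourth key from the left, at (-24, -28, 33) mm in the counter's frame; same key.
- cell_counter_key0 (a joint): Travel of the first key from the left, m: 0 is up, 0.004 right down on its stop. It moves along the normal of its face (down, leaning 22 degrees toward the counter's back); a return spring pushes back with 1 N at the top and 3 N right down, and lifts it again when let go.
- cell_counter_key1 (a joint): Travel of the second key from the left, m: 0 is up, 0.004 right down on its stop. It moves along the normal of its face (down, leaning 22 degrees toward the counter's back); a return spring pushes back with 1 N at the top and 3 N right down, and lifts it again when let go. To be pressed first.
- cell_counter_key2 (a joint): Travel of the third key from the left, m: 0 is up, 0.004 right down on its stop. It moves along the normal of its face (down, leaning 22 degrees toward the counter's back); a return spring pushes back with 1 N at the top and 3 N right down, and lifts it again when let go.
- cell_counter_key3 (a joint): Travel of the fourth key from the left, m: 0 is up, 0.004 right down on its stop. It moves along the normal of its face (down, leaning 22 degrees toward the counter's back); a return spring pushes back with 1 N at the top and 3 N right down, and lifts it again when let go. To be pressed second.
- cell_counter_key4 (a joint): Travel of the fifth key from the left, m: 0 is up, 0.004 right down on its stop. It moves along the normal of its face (down, leaning 22 degrees toward the counter's back); a return spring pushes back with 1 N at the top and 3 N right down, and lifts it again when let go. It is the right-hand end key, which clears the count.
- analyser_corner (a point): Fixed point at the front left edge of the large blood analyser, a box 420 mm high to keep the arm clear of: seen from here it reaches 0.42 m to the right (-y) and 0.45 m away (+x); nothing of it lies nearer the robot. The counter stands to its left; this arm may start on its right and must then go round in front of it.
- oil_bottle: White immersion oil bottle, 33 mm across, 75 mm high, loose behind the counter. Origin: centre of its underside.
- control_vial: Small brown vial, 24 mm across, 50 mm high, loose behind the counter. Origin: centre of its underside.
- cover_slips: Small carton of cover slips, 40 x 55 x 19 mm, loose behind the counter. Origin: centre of its underside.

How it is judged:
By the outcome, as a careful person would: the job done as asked, in the order asked, and still so for the second after the job is handed in, with the robot touching nothing.
It also fails if it takes over 48 s, if anything falls off the work surface, if the arm or the gripper's body presses on something with over 40 N, if the wrist force passes 120 N, or if a joint passes its speed limit or range.

## Working session

There is one attempt and no reset: what is moved stays moved. The work goes in short steps, Python scripts to look and compute and a shell command to move; the robot and the scene stay as the last step left them, time stands still between calls to the robot, and variables do not carry over. Pictures are saved under pics/ and viewed, at most 10 in all, crops included, and the job is handed in when it is done.

```bash
ls; mkdir -p pics; python3 - <<'E'
from workcell import arm
import cv2,numpy as np
for n in("side","top"):
    cv2.imwrite(f"pics/{n}0.png",arm.grab_frame(n)); m=arm.camera_model(n); print(n,m["fx"],m["cx"],m["cy"],np.round(m["R"],3).tolist(),(-np.array(m["R"]).T@m["t"]).round(3))
s=arm.state();print(s["time"],s["tool_pos"],s["ee_rot"],s["gripper_width"])
E
```

```text
nudge.py
pics
workcell.py
side 422.51418289286 320.670956112108 204.90674852294873 [[-0.997, -0.07, -0.026], [-0.01, 0.468, -0.884], [0.074, -0.881, -0.467]] [0.514 1.023 0.522]
top 363.7429319084841 321.32106746035095 200.08803037861063 [[-0.007, -1.0, 0.017], [-0.991, 0.005, -0.134], [0.134, -0.018, -0.991]] [0.47  0.273 0.969]
0.1 [0.25150691 0.59881074 0.23027735] [-3.41046896e-04  1.97595752e-01  9.80283174e-01 -8.37386900e-04] 0.08554912246363316
```

View pics/side0.png

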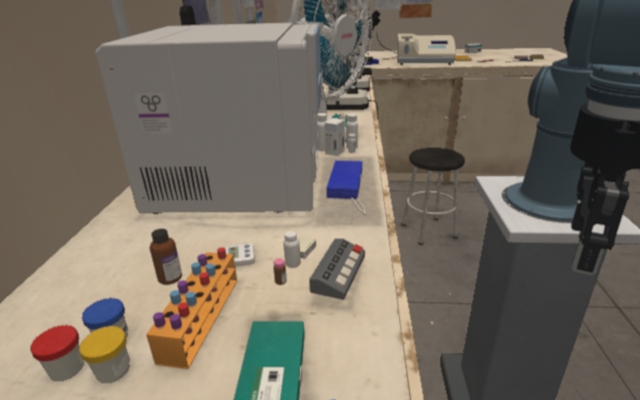

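View pics/top0.png

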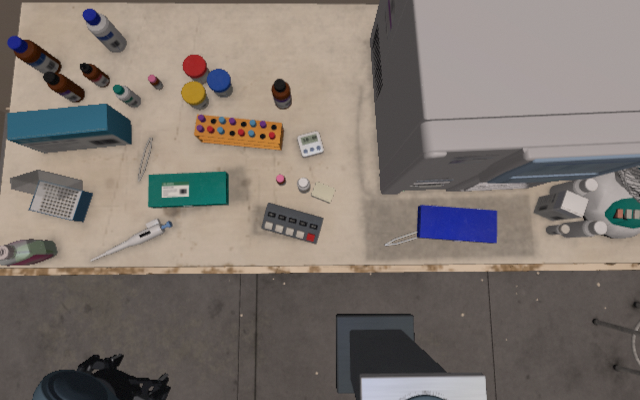

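The side view shows the counter near (338,267) with its red clear key at (358,248). In the top view it is near (293,222) with the red key at (311,238). The vial, bottle and carton stand behind it. I'll segment the keys next.

```bash
python3 - <<'E'
import cv2,numpy as np
a=cv2.imread("pics/top0.png")[195:250,250:335]; b=cv2.imread("pics/side0.png")[230:305,300:375]
a=cv2.resize(a,None,fx=6,fy=6,interpolation=cv2.INTER_CUBIC);cv2.imwrite("pics/a.png",a)
b=cv2.resize(b,None,fx=7,fy=7,interpolation=cv2.INTER_CUBIC);cv2.imwrite("pics/b.png",b)
for n,(x0,x1,y0,y1) in {"top":(255,330,200,247),"side":(305,370,235,300)}.items():
    im=cv2.imread(f"pics/{n}0.png"); roi=np.zeros(im.shape[:2],np.uint8)
    h=cv2.cvtColor(im,cv2.COLOR_BGR2HSV)
    roi[y0:y1,x0:x1]=1
    dark=((h[...,2]<130)&(h[...,1]<80)).astype(np.uint8)*roi
    cs,_=cv2.findContours(dark,cv2.RETR_EXTERNAL,cv2.CHAIN_APPROX_NONE)
    hull=np.zeros_like(roi); cv2.fillPoly(hull,[cv2.convexHull(max(cs,key=cv2.contourArea))],1)
    print(n,"body",cv2.minAreaRect(max(cs,key=cv2.contourArea)))
    red=((h[...,1]>130)&((h[...,0]<10)|(h[...,0]>170)))*roi
    wh=(h[...,2]>150)*hull*(1-red)
    for nm,m in(("w",wh),("r",red)):
        k,l,st,c=cv2.connectedComponentsWithStats(m.astype(np.uint8),connectivity=4)
        for i in range(1,k):
            if st[i,4]>15: print(nm,st[i].tolist(),c[i].round(2))
E
```

```text
top body ((291.0048828125, 222.93727111816406), (59.64720153808594, 28.05910873413086), 15.751173973083496)
w [265, 222, 7, 7, 39] [268.15 225.13]
w [275, 225, 8, 7, 39] [278.69 228.1 ]
w [286, 228, 8, 7, 38] [289.21 231.11]
w [296, 231, 8, 7, 40] [299.68 234.02]
r [307, 233, 8, 9, 51] [310.31 236.86]
side body ((335.97003173828125, 269.7900390625), (39.77235412597656, 61.61968994140625), 25.559965133666992)
w [349, 251, 10, 8, 51] [353.59 254.59]
w [345, 259, 10, 8, 56] [349.55 262.39]
w [341, 266, 10, 10, 61] [345.43 270.52]
w [336, 275, 10, 10, 66] [340.79 279.17]
r [353, 245, 9, 8, 49] [357.12 248.35]
```

View pics/a.png

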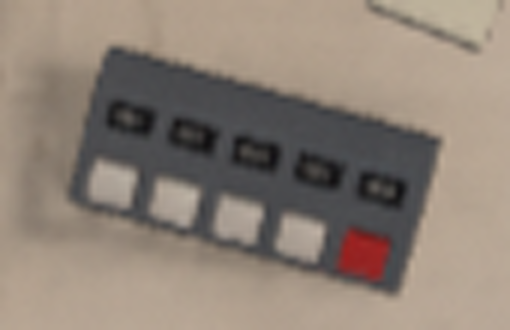

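View pics/b.png

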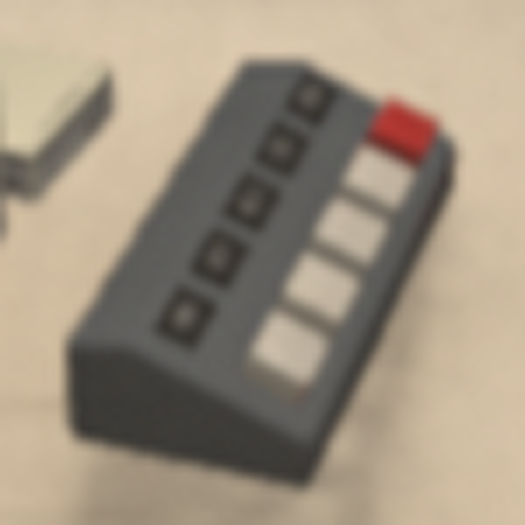

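```bash
cat > h.py <<'E'
from workcell import arm
import numpy as np
from scipy.spatial.transform import Rotation as Ro
def ray(n,uv):
    m=arm.camera_model(n);R=np.array(m["R"]);d=R.T@[(uv[0]-m["cx"])/m["fx"],(uv[1]-m["cy"])/m["fy"],1]
    return -R.T@np.array(m["t"]),d/np.linalg.norm(d)
def tri(a,b):
    (p,d),(q,e)=ray("side",a),ray("top",b)
    s=np.linalg.lstsq(np.c_[d,-e],q-p,rcond=None)[0]
    u,v=p+s[0]*d,q+s[1]*e
    return (u+v)/2,np.linalg.norm(u-v)
def rot(s): q=s["ee_rot"]; return Ro.from_quat([*q[1:],q[0]])
E
python3 - <<'E'
from h import *
T=[(268.15,225.13),(278.69,228.1),(289.21,231.11),(299.68,234.02),(310.31,236.86)]
S=[(340.79,279.17),(345.43,270.52),(349.55,262.39),(353.59,254.59),(357.12,248.35)]
P=[]
for a,b in zip(S,T):
    x,g=tri(a,b);P.append(x)
    o,d=ray("top",b); xp=o+d*(.033-o[2])/d[2]
    o,d=ray("side",a); xs=o+d*(.033-o[2])/d[2]
    print(x.round(4),round(g,4),xp.round(4),xs.round(4))
P=np.array(P);d=np.polyfit(range(5),P,1)[0];print("pitch",np.linalg.norm(d),"row dir",d/np.linalg.norm(d))
yw=-d[:2]/np.linalg.norm(d[:2]); yaw=np.arctan2(-yw[0],yw[1]);print("yaw deg",np.degrees(yaw))
s=arm.state();print(rot(s).as_matrix().round(3).tolist())
E
```

```text
[0.5328 0.3929 0.0325] 0.0007 [0.5324 0.3928 0.033 ] [0.5331 0.3935 0.033 ]
[0.5248 0.3658 0.0323] 0.0003 [0.5246 0.3658 0.033 ] [0.525  0.3667 0.033 ]
[0.5171 0.3388 0.0321] 0.0006 [0.5167 0.3388 0.033 ] [0.5174 0.34   0.033 ]
[0.5093 0.312  0.0323] 0.0003 [0.5091 0.3119 0.033 ] [0.5095 0.3129 0.033 ]
[0.502  0.2848 0.0294] 0.0003 [0.5017 0.2847 0.033 ] [0.5022 0.2901 0.033 ]
pitch 0.028097477330373422 row dir [-0.27432557 -0.96138936 -0.021817  ]
yaw deg -15.925717753327298
[[-0.922, 0.387, -0.001], [0.387, 0.922, -0.002], [0.0, -0.002, -1.0]]
```

Triangulated heights are 32–33 mm, the pitch is 28.1 mm and the yaw is −15.9°, all matching the description. I'll use the pad width (22 mm) along the row and tilt the tool 22° onto the key normal.

```bash
cat >> h.py <<'E'
L=np.array([.2743,.9616,0]);L/=np.linalg.norm(L);B=np.array([L[1],-L[0],0])
Z=B*np.sin(np.radians(22))-np.array([0,0,np.cos(np.radians(22))])
RT=Ro.from_matrix(np.c_[L,np.cross(Z,L),Z])
K={1:np.array([.5247,.3660,.033]),3:np.array([.5092,.3121,.033])}
def go(k,back):
    s=arm.state();R=rot(s);p=np.array(s["tool_pos"])
    r=(R.inv()*RT).as_rotvec(); g=K[k]-back*Z-p
    print("t",s["time"],"rotvec",r.round(4),"trans after rot (tool)",RT.inv().apply(g).round(4),"with present rot",R.inv().apply(g).round(4),"F",np.round(s["contact_force"],2), "w",s["gripper_width"],"Ftool",R.inv().apply(s["contact_force"]).round(2))
E
python3 -c "
from h import *
go(1,.08)"
```

```text
t 0.1 rotvec [-0.3155 -0.2773  1.4319] trans after rot (tool) [-0.1489  0.2289  0.2253] with present rot [-0.3123 -0.1122  0.1232] F [0.63 0.68 0.58] w 0.08554912246363316 Ftool [-0.31  0.87 -0.58]
```

Careful with the scale: shifts go in shares of 50 mm and turns go in shares of 4 rad. That gives: 0.1302 rad / 4 = 0.0326.

```bash
echo '0,0,0,-0.0072,-0.0063,0.0326
0,0,0,-0.0072,-0.0063,0.0326
0,0,0,-0.0072,-0.0063,0.0326
0,0,0,-0.0072,-0.0063,0.0326
0,0,0,-0.0072,-0.0063,0.0326
0,0,0,-0.0072,-0.0063,0.0326
0,0,0,-0.0072,-0.0063,0.0326
0,0,0,-0.0072,-0.0063,0.0326
0,0,0,-0.0072,-0.0063,0.0326
0,0,0,-0.0072,-0.0063,0.0326
0,0,0,-0.0072,-0.0063,0.0326
0,0,0,0,0,0
0,0,0,0,0,0' > next.json && python3 nudge.py next.json 0; python3 -c "
from h import *
go(1,.08);print(arm.state()['qpos'])"
```

```text
time: 1.4
tool_pos: [0.2516, 0.5991, 0.2307]
ee_rot: [0.152, 0.783, 0.592, 0.115]
contact_force: [-0.7, -0.2, -0.4]
gripper_width: 0.0001
finger_force: 0.0
t 1.4 rotvec [-0.0001 -0.0013  0.0023] trans after rot (tool) [-0.1493  0.2287  0.2257] with present rot [-0.1501  0.2284  0.2254] F [-0.74 -0.22 -0.37] w 0.00010533505207584593 Ftool [-0.41 -0.74  0.1 ]
[ 1.1447278   0.25017858  1.58736979 -0.39839042  1.26715085  1.53350435]
```

In the tool's units: 0.0228 m is 0.456, 0.0225 m is 0.45.

```bash
echo '-0.3,0.456,0.45,0,0,0
-0.3,0.456,0.45,0,0,0
-0.3,0.456,0.45,0,0,0
-0.3,0.456,0.45,0,0,0
-0.3,0.456,0.45,0,0,0
-0.3,0.456,0.45,0,0,0
-0.3,0.456,0.45,0,0,0
-0.3,0.456,0.45,0,0,0
-0.3,0.456,0.45,0,0,0
-0.3,0.456,0.45,0,0,0
0,0,0,0,0,0
0,0,0,0,0,0
0,0,0,0,0,0' > next.json && python3 nudge.py next.json; python3 -c "
from h import *
go(1,.03)"
```

```text
time: 2.7
tool_pos: [0.4949, 0.3747, 0.1086]
ee_rot: [0.152, 0.783, 0.591, 0.116]
contact_force: [-0.7, 1.0, 0.5]
gripper_width: 0.0001
finger_force: 0.0
t 2.7 rotvec [ 0.0011 -0.0029  0.    ] trans after rot (tool) [-0.0002  0.0004  0.0518] with present rot [-0.0003  0.0004  0.0518] F [-0.68  1.04  0.54] w 6.0834895648099476e-05 Ftool [ 0.81 -0.66 -0.85]
```

In the tool's units: 0.017 m is 0.34, 0.012 m is 0.24.

```bash
echo '0,0,0.34,0,0,0
0,0,0.34,0,0,0
0,0,0.34,0,0,0
0,0,0.24,0,0,0
0,0,0,0,0,0
0,0,0,0,0,0
0,0,0,0,0,0' > next.json && python3 nudge.py next.json; python3 - <<'E'
from h import *
import cv2
go(1,0)
a=arm.grab_frame("top")[190:260,240:340];b=arm.grab_frame("side")[215:305,290:380]
f=lambda i,s:cv2.resize(i,s,interpolation=cv2.INTER_CUBIC)
cv2.imwrite("pics/h1.png",np.hstack([f(a,(450,315)),f(b,(315,315))]))
E
```

```text
time: 3.4
tool_pos: [0.5181, 0.3684, 0.0507]
ee_rot: [0.152, 0.783, 0.591, 0.117]
contact_force: [0.1, -0.1, 0.2]
gripper_width: -0.0003
finger_force: 0.0
t 3.4 rotvec [ 0.0017 -0.0031 -0.0007] trans after rot (tool) [-0.0005 -0.0001  0.019 ] with present rot [-0.0005 -0.0002  0.019 ] F [ 0.09 -0.09  0.25] w -0.0002537049565684002 Ftool [-0.06  0.19 -0.19]
```

View pics/h1.png

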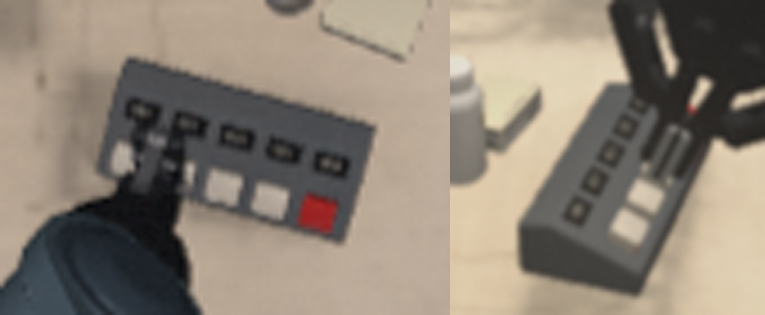

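The fingertips are over the second key as far as parallax lets me judge. I'll go to about 4 mm off and project the TCP to check.

In the tool's units: 0.008 m is 0.16, 0.007 m is 0.14.

```bash
echo '0,0,0.14,0,0,0
0,0,0.16,0,0,0
0,0,0,0,0,0
0,0,0,0,0,0
0,0,0,0,0,0' > next.json && python3 nudge.py next.json; python3 - <<'E'
from h import *
import cv2
go(1,0)
s=arm.state();R=rot(s);p=np.array(s["tool_pos"])
f=lambda i,s:cv2.resize(i,s,interpolation=cv2.INTER_CUBIC)
out=[]
for n,(y,x,h,w),sz in(("top",(200,255,50,65),(410,315)),("side",(235,305,65,65),(315,315))):
    im=arm.grab_frame(n);m=arm.camera_model(n)
    c=f(im[y:y+h,x:x+w],sz)
    for q in [(-.011,0,0),(.011,0,0),(0,0,0)]:
        X=np.array(m["R"])@(p+R.apply(q))+m["t"];u=m["fx"]*X[0]/X[2]+m["cx"];v=m["fy"]*X[1]/X[2]+m["cy"]
        cv2.circle(c,(int((u-x+.5)*sz[0]/w),int((v-y+.5)*sz[1]/h)),3,(0,255,0),-1)
    out.append(c)
cv2.imwrite("pics/h2.png",np.hstack(out))
E
```

```text
time: 4.0
tool_pos: [0.5233, 0.3661, 0.0356]
ee_rot: [0.152, 0.784, 0.591, 0.116]
contact_force: [0.2, 0.8, 0.2]
gripper_width: 0.0001
finger_force: 0.0
t 4.0 rotvec [ 0.0006 -0.0016 -0.001 ] trans after rot (tool) [0.0002 0.0003 0.0029] with present rot [0.0002 0.0003 0.0029] F [0.16 0.76 0.19] w 0.00013012487814697914 Ftool [ 0.77  0.02 -0.19]
```

View pics/h2.png

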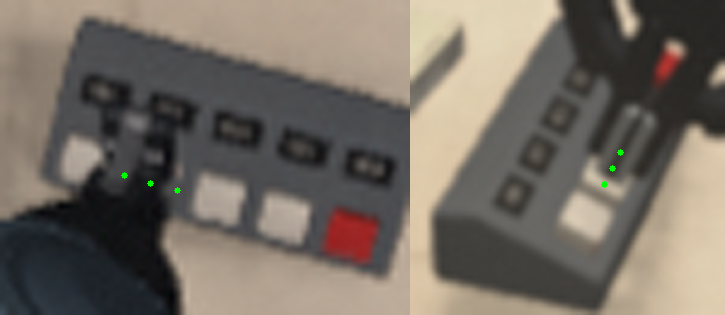

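Both views put the tip on the second key with clear gaps to its neighbours. I'll press in small steps while watching the force.

In the tool's units: 0.001 m is 0.02.

```bash
for i in 1; do echo '0,0,0.02,0,0,0
0,0,0.02,0,0,0
0,0,0.02,0,0,0
0,0,0.02,0,0,0
0,0,0,0,0,0
0,0,0,0,0,0' > next.json && python3 nudge.py next.json; python3 -c "
from h import *
go(1,0)"; done; echo '0,0,0.02,0,0,0
0,0,0.01,0,0,0
0,0,0,0,0,0
0,0,0,0,0,0' > next.json && python3 nudge.py next.json; python3 -c "
from h import *
go(1,0)"
```

```text
time: 4.7
tool_pos: [0.5247, 0.3659, 0.032]
ee_rot: [0.152, 0.784, 0.591, 0.116]
contact_force: [-1.8, 0.2, 0.3]
gripper_width: 0.0
finger_force: 0.8
t 4.7 rotvec [ 0.0006 -0.0018 -0.0009] trans after rot (tool) [ 0.0001  0.0003 -0.0009] with present rot [ 0.0001  0.0003 -0.0009] F [-1.82  0.22  0.33] w 3.351540864988639e-05 Ftool [-0.28 -1.56 -0.99]
time: 5.1
tool_pos: [0.5253, 0.3657, 0.0306]
ee_rot: [0.152, 0.784, 0.591, 0.116]
contact_force: [-1.5, 0.4, 1.9]
gripper_width: 0.0002
finger_force: 1.1
t 5.1 rotvec [ 0.0006 -0.0019 -0.001 ] trans after rot (tool) [ 0.0002  0.0003 -0.0024] with present rot [ 0.0002  0.0003 -0.0024] F [-1.47  0.41  1.88] w 0.00023190081057007013 Ftool [-0.   -0.71 -2.32]
```

In contact: about 2.3 N at about 2.4 mm. Continuing to the stop.

```bash
echo '0,0,0.016,0,0,0
0,0,0.008,0,0,0
0,0,0,0,0,0
0,0,0,0,0,0' > next.json && python3 nudge.py next.json; python3 -c "
from h import *
go(1,0)"; echo '0,0,0.008,0,0,0
0,0,0,0,0,0
0,0,0,0,0,0' > next.json && python3 nudge.py next.json; python3 -c "
from h import *
go(1,0)"
```

```text
time: 5.5
tool_pos: [0.5257, 0.3656, 0.0295]
ee_rot: [0.152, 0.784, 0.591, 0.116]
contact_force: [-2.2, 1.2, 2.9]
gripper_width: 0.0
finger_force: 1.6
t 5.5 rotvec [ 0.0006 -0.0018 -0.0009] trans after rot (tool) [ 0.0002  0.0003 -0.0037] with present rot [ 0.0002  0.0003 -0.0037] F [-2.16  1.21  2.86] w 1.5720725894108784e-05 Ftool [ 0.58 -1.16 -3.56]
time: 5.8
tool_pos: [0.5257, 0.3656, 0.0293]
ee_rot: [0.152, 0.784, 0.591, 0.116]
contact_force: [-4.1, 0.6, 5.7]
gripper_width: 0.0001
finger_force: 3.2
t 5.8 rotvec [ 0.0005 -0.0017 -0.001 ] trans after rot (tool) [ 0.0001  0.0004 -0.0038] with present rot [ 0.0001  0.0004 -0.0038] F [-4.14  0.57  5.7 ] w 6.963754902557457e-05 Ftool [-0.58 -1.69 -6.84]
```

The force jumped to 6.8 N with almost no motion, so the key is on its stop. I'll release and lift clear.

In the tool's units: -0.015 m is -0.3, -0.01 m is -0.2.

```bash
echo '0,0,-0.04,0,0,0
0,0,-0.1,0,0,0
0,0,-0.2,0,0,0
0,0,-0.3,0,0,0
0,0,0,0,0,0
0,0,0,0,0,0
0,0,0,0,0,0' > next.json && python3 nudge.py next.json; python3 - <<'E'
from h import *
import cv2
go(1,0);go(3,.03)
f=lambda i,s:cv2.resize(i,s,interpolation=cv2.INTER_CUBIC)
a=arm.grab_frame("top");b=arm.grab_frame("side")
cv2.imwrite("pics/h3.png",np.hstack([f(a[200:250,255:320],(410,315)),f(b[235:300,305:370],(315,315))]))
E
```

```text
time: 6.5
tool_pos: [0.5141, 0.3685, 0.0586]
ee_rot: [0.152, 0.784, 0.591, 0.116]
contact_force: [-0.4, 0.2, -0.8]
gripper_width: 0.0003
finger_force: 0.0
t 6.5 rotvec [ 0.0004 -0.0015 -0.0009] trans after rot (tool) [0.0005 0.0005 0.0278] with present rot [0.0004 0.0005 0.0278] F [-0.4   0.21 -0.8 ] w 0.0003480155462372065 Ftool [ 0.09 -0.71  0.58]
t 6.5 rotvec [ 0.0004 -0.0015 -0.0009] trans after rot (tool) [-0.0556  0.0004 -0.0022] with present rot [-0.0556  0.0004 -0.0023] F [-0.4   0.21 -0.8 ] w 0.0003480155462372065 Ftool [ 0.09 -0.71  0.58]
```

View pics/h3.png

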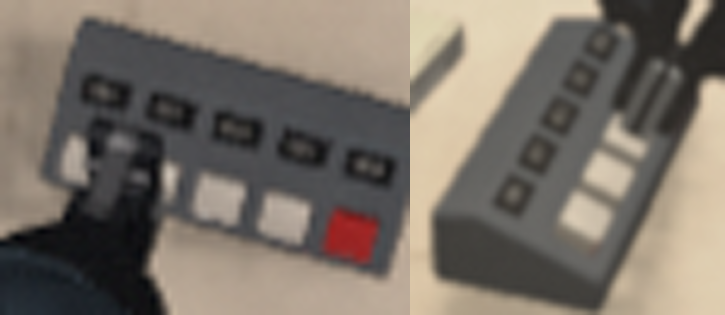

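The counter hasn't moved: in both crops it sits at the same pixels as before (red key at (352,236), second key visible again in the side view). Next I'll shift to the fourth key and stop about 4 mm off.

In the tool's units: -0.0139 m is -0.278, 0.008 m is 0.16.

```bash
echo '-0.278,0.002,0,0,0,0
-0.278,0.002,0,0,0,0
-0.278,0.002,0,0,0,0
-0.278,0.002,0,0,0,0
0,0,0.12,0,0,0
0,0,0.16,0,0,0
0,0,0.12,0,0,0
0,0,0.08,0,0,0
0,0,0,0,0,0
0,0,0,0,0,0
0,0,0,0,0,0' > next.json && python3 nudge.py next.json; python3 - <<'E'
from h import *
import cv2
go(3,0)
s=arm.state();R=rot(s);p=np.array(s["tool_pos"])
f=lambda i,s:cv2.resize(i,s,interpolation=cv2.INTER_CUBIC)
out=[]
for n,(y,x,h,w),sz in(("top",(200,255,50,65),(410,315)),("side",(235,305,65,65),(315,315))):
    im=arm.grab_frame(n);m=arm.camera_model(n)
    c=f(im[y:y+h,x:x+w],sz)
    for q in [(-.011,0,0),(.011,0,0),(0,0,0)]:
        X=np.array(m["R"])@(p+R.apply(q))+m["t"];u=m["fx"]*X[0]/X[2]+m["cx"];v=m["fy"]*X[1]/X[2]+m["cy"]
        cv2.circle(c,(int((u-x+.5)*sz[0]/w),int((v-y+.5)*sz[1]/h)),3,(0,255,0),-1)
    out.append(c)
cv2.imwrite("pics/h4.png",np.hstack(out))
E
```

```text
time: 7.7
tool_pos: [0.5082, 0.3129, 0.0367]
ee_rot: [0.152, 0.784, 0.591, 0.116]
contact_force: [0.0, 0.7, 0.4]
gripper_width: 0.0001
finger_force: 0.0
t 7.7 rotvec [ 0.0009 -0.0021 -0.0008] trans after rot (tool) [-0.0005 -0.0003  0.0039] with present rot [-0.0005 -0.0003  0.0039] F [0.02 0.65 0.37] w 0.00014166863397788748 Ftool [ 0.63 -0.01 -0.4 ]
```

View pics/h4.png

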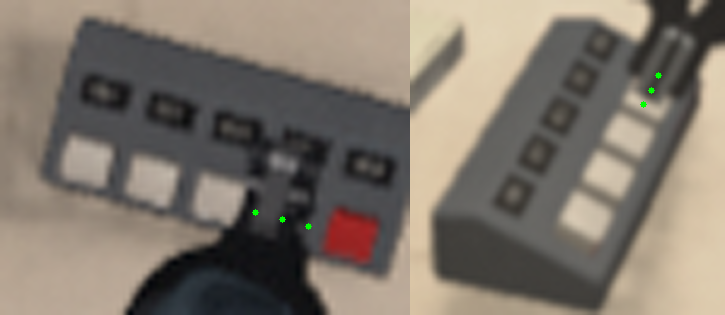

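The top view shows keys 1–3 up and the dots centred on the fourth key at (283,219), clear of the red key. Pressing: 3.9 mm to contact plus about 4 mm of travel.

In the tool's units: 0.001 m is 0.02, 0.0005 m is 0.01.

```bash
echo '-0.006,0,0.02,0,0,0
0,0,0.02,0,0,0
0,0,0.02,0,0,0
0,0,0.02,0,0,0
0,0,0.02,0,0,0
0,0,0.02,0,0,0
0,0,0.01,0,0,0
0,0,0,0,0,0
0,0,0,0,0,0' > next.json && python3 nudge.py next.json; python3 -c "
from h import *
go(3,0)"; echo '0,0,0.016,0,0,0
0,0,0.008,0,0,0
0,0,0,0,0,0
0,0,0,0,0,0' > next.json && python3 nudge.py next.json; python3 -c "
from h import *
go(3,0)"
```

```text
time: 8.7
tool_pos: [0.5103, 0.3117, 0.0306]
ee_rot: [0.152, 0.784, 0.591, 0.116]
contact_force: [-0.8, -0.5, 2.4]
gripper_width: 0.0001
finger_force: 1.2
t 8.7 rotvec [ 0.0006 -0.0016 -0.0009] trans after rot (tool) [ 0.     -0.0001 -0.0027] with present rot [ 0.0001 -0.0001 -0.0027] F [-0.81 -0.45  2.37] w 9.28338353194584e-05 Ftool [-0.65  0.28 -2.44]
time: 9.1
tool_pos: [0.5106, 0.3116, 0.0296]
ee_rot: [0.152, 0.784, 0.591, 0.116]
contact_force: [-3.8, -0.9, 5.6]
gripper_width: -0.0
finger_force: 3.0
t 9.1 rotvec [ 0.0005 -0.0014 -0.0009] trans after rot (tool) [ 0.0001 -0.0001 -0.0037] with present rot [ 0.0001 -0.0001 -0.0037] F [-3.8  -0.94  5.58] w -4.096006402818966e-05 Ftool [-1.94 -1.06 -6.45]
```

It's at 6.5 N, well above the 3 N spring maximum, so this key is on its stop too. I'll withdraw.

In the tool's units: -0.03 m is -0.6, -0.02 m is -0.4.

```bash
echo '0,0,-0.04,0,0,0
0,0,-0.1,0,0,0
0,0,-0.2,0,0,0
0,0,-0.4,0,0,0
0,0,-0.6,0,0,0
0,0,-0.6,0,0,0
0,0,-0.6,0,0,0
0,0,-0.6,0,0,0
0,0,-0.4,0,0,0
0,0,0,0,0,0
0,0,0,0,0,0
0,0,0,0,0,0
0,0,0,0,0,0' > next.json && python3 nudge.py next.json; python3 - <<'E'
from h import *
import cv2
f=lambda i,s:cv2.resize(i,s,interpolation=cv2.INTER_CUBIC)
a=arm.grab_frame("top");b=arm.grab_frame("side")
cv2.imwrite("pics/h5.png",np.hstack([f(a[165:250,245:355],(410,315)),f(b[225:300,265:370],(385,275)) if 0 else f(b[215:305,265:375],(385,315))]))
E
```

```text
time: 10.4
tool_pos: [0.4464, 0.3289, 0.1918]
ee_rot: [0.152, 0.784, 0.591, 0.114]
contact_force: [-0.6, -0.1, 0.4]
gripper_width: -0.0001
finger_force: 0.0
```

View pics/h5.png

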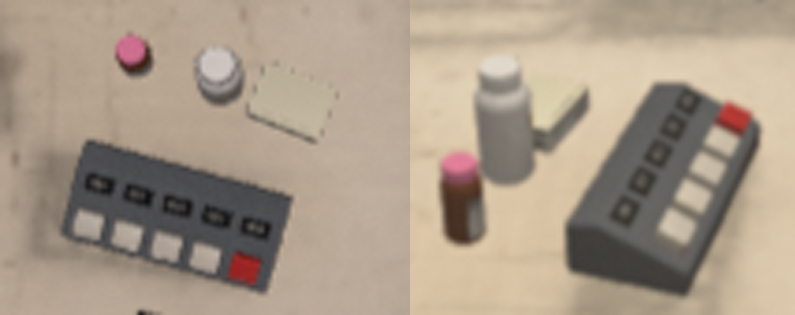

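All five keys are up, the counter is where it was, the vial, bottle and carton are undisturbed, and the tool is clear.

```bash
python3 -c "
from workcell import arm
print(arm.hand_in())"
```

```text
the job is handed in; nothing more can be done
None
```

I pressed the second key and then the fourth key to their stops at about 7 N each; both sprang back, no other key went down, nothing was disturbed, and the job was handed in at about 10.5 s with the arm clear.

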